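# Set out and start the music boxes

## Task

First stand every loose music box (cuckoo houses, copper kettle, silver heart) in the display tray, one to a recess, upright and sitting fully down. Then give the winder two full pulls, drawing its bar right out to the stop and letting it go all the way back in each time, and last press the start pedal right down to its stop and let it come up again. Leave the other goods where they stand.

Things in the scene. Friction and masses are not known exactly. Their poses are not given: they have to be found in the camera images.
- tray: Fixed light-wood display tray, 200 (x) by 224 (y) mm, with four oblong recesses (cradles) in two rows of two, lined with blue felt; raised chestnut rims, rim tops 32 mm above the counter. Origin: centre of its underside.
- cradle0 (a point): Centre of the felt floor of the tray's recess 0, 20 mm above the counter. The recess is 64 mm along the point's x by 78 mm along its y and 12 mm deep. Any music box fits any recess, either way round.
- cradle1 (a point): Centre of the felt floor of the tray's recess 1, 20 mm above the counter. The recess is 64 mm along the point's x by 78 mm along its y and 12 mm deep. Any music box fits any recess, either way round.
- cradle2 (a point): Centre of the felt floor of the tray's recess 2, 20 mm above the counter. The recess is 64 mm along the point's x by 78 mm along its y and 12 mm deep. Any music box fits any recess, either way round.
- cradle3 (a point): Centre of the felt floor of the tray's recess 3, 20 mm above the counter. The recess is 64 mm along the point's x by 78 mm along its y and 12 mm deep. Any music box fits any recess, either way round.
- house_brown: Carved cuckoo-house music box, brown with dark roof. House body 40 mm deep (x) by 50 mm wide (y) from 18 to 60 mm height, gable roof 41 mm deep, ridge 78 mm high. Good grasp: across x, 50 mm up. 0.25 kg. It stands on a wooden foot 56 (x) by 70 (y) by 18 mm high. Origin: centre of the foot's underside; z up, front faces -x. May be absent.
- house_green: Carved cuckoo-house music box, green with rose roof. House body 40 mm deep (x) by 50 mm wide (y) from 18 to 60 mm height, gable roof 41 mm deep, ridge 78 mm high. Good grasp: across x, 50 mm up. 0.25 kg. It stands on a wooden foot 56 (x) by 70 (y) by 18 mm high. Origin: centre of the foot's underside; z up, front faces -x. May be absent.
- kettle: Copper kettle-shaped music box, round body 42 mm in diameter from 18 to 64 mm height, spout to +y, thin arched handle up to 83 mm. Good grasp: across x, 45 to 50 mm up. 0.25 kg. It stands on a wooden foot 56 (x) by 70 (y) by 18 mm high. Origin: centre of the foot's underside; z up, front faces -x. May be absent.
- heart: Silver heart-shaped locket music box, an upright heart 34 mm thick (x), 61 mm wide (y), top 75 mm high. Good grasp: across x, 50 mm up. 0.25 kg. It stands on a wooden foot 56 (x) by 70 (y) by 18 mm high. Origin: centre of the foot's underside; z up, front faces -x. May be absent.
- winder: The winder: a fixed chestnut box 110 (x) by 120 (y) by 85 mm high with a brass top disc; a pull bar stands in front of its -x face. Origin: centre of its underside.
- winder_grip (a point): Centre of the brass pull bar of the winder, 65 mm above the counter; it moves with the bar. The bar is 84 mm long (along the point's y), 12 mm thick (x), 14 mm high, carried on two steel rods (10 mm thick, at y = -36 and +36 mm) that enter the box's front; when home it stands 55 mm in front of that face. It is pulled along the point's -x.
- winder_slide (a joint): Travel of the winder's pull bar in m: 0 home, 0.060 fully out at its stop. A spring of 4 N (home) to 9 N (out) draws it back.
- pedal_base: Fixed chestnut base of the start pedal, 170 (x) by 90 (y) by 12 mm high; origin under it. The pedal is a steel plate 60 mm wide, hinged 60 mm behind the origin (+x) and 54 mm up, reaching 135 mm from the hinge towards -x; black rubber pad 55 by 54 mm at its free end.
- pedal_pad (a point): Point on top of the black rubber pad of the start pedal, 110 mm in front of the hinge and 10 mm above its height; moves with the pedal. At rest it lies 64 mm above the counter, fully down 35 mm.
- pedal (a joint): Angle of the start pedal in rad: 0 up, 0.26 fully down at its stop; a spring of about 4 to 9 N at the pad lifts it.
- bird: Celadon-green ceramic bird, 60 mm across, 80 mm high. Bystander; origin at the centre of its underside. Leave it where it stands.
- globe: Glass globe on a wooden base, 72 mm across, 86 mm high. Bystander; origin at the centre of its underside. Leave it where it stands.
- bell: Brass counter bell, 68 mm across, 62 mm high. Bystander; origin at the centre of its underside. Leave it where it stands.
- spool: Rose ribbon spool on end, 72 mm across, 60 mm high. Bystander; origin at the centre of its underside. Leave it where it stands.
- tin: Round tin with paper label, 70 mm across, 90 mm high. Bystander; origin at the centre of its underside. Leave it where it stands.
- gift_red: Red gift box 80 by 80 by 60 mm with cream band. Bystander; origin at the centre of its underside. Leave it where it stands.
There are look-alikes about, which are no part of the job. What is shaped like the kettle but purple is not meant.

How it is judged:
By the outcome, as a careful person would: the job done as asked, in the order asked, and still so for the second after the job is handed in, with the robot touching nothing.
Of house_brown, house_green, kettle, heart only 2 to 4 are there at a start; the rules pass over those that are not, and their reading is None.
At some moment in a run one of house_brown, house_green, kettle, heart may be knocked a few centimetres aside while the robot is not near it.
It also fails if it takes over 210 s, if anything falls off the work surface, if the arm or the gripper's body presses on something with over 40 N, if the wrist force passes 120 N, or if a joint passes its speed limit or range.

## Robot

A 7-joint arm with a two-finger parallel gripper is mounted at the origin on the work surface. World frame = base frame: x ahead of the robot, y to its left, z up, the work surface at z = 0. Lengths are in m, angles in rad, forces in N, time in s.
With the tool pointing down it reaches from about 0.425 to 0.925 m from the base axis. Payload 6.8 kg.
Tool frame: the origin (TCP) lies midway between the tips of the shut fingers; the grasp point (between the pads) lies 19 mm behind it (bot.hold_point_z is the distance from the TCP to the grasp point, in m); z points along the fingers, y is the line along which they close (so a half turn about z gives the same grasp; the last joint's range is limited). The gripper opens to 85 mm and grips with 20 to 120 N. Pads are 22 mm wide; open, the fingers measure 114 mm over their backs; the gripper's body (76 mm by 85 mm) begins 54 mm behind the grasp point. The pads swing forward as they close: fully open they stand 13 mm farther back than shut.
Start: joints at [-1.319, 0.477, 0.022, 1.555, -0.011, 1.109, -0.083], TCP at [0.238, 0.632, 0.231] pointing down, gripper open.
Joint ranges: [-2.96, 2.96], [-0.34, 2.1], [-1.41, 1.46], [0.24, 2.44], [-1.37, 4.51], [0.17, 1.92], [-2.96, 2.96]. Speed limits (rad/s): [2.39, 2.39, 3.14, 3.14, 3.14, 3.14, 3.14].

## Interface

Orientations are given as a unit quaternion [w, x, y, z].
In Python, from station import bot gives the robot as it stands. The module is installed in compiled form; this text tells all that it offers.
- The arm moves only by the tool step_arm, never from a script. Its argument "increments" is a list that holds one entry, the list of rows, each a list of 7 numbers: the opening, from -1 (shut) to 1 (fully open), then the shift along the tool's x, y, z in mm, then the turn, a rotation vector about the tool's x, y, z in degrees. In form: [[[grip, x, y, z, ax, ay, az], ...]]. A call has 1 to 10 rows; each row is the pose to reach, as a shift and turn from the pose commanded when the call began, along the tool's axes at that moment; what a row does not reach only later rows make up. A row lasts 1/12 s, in which the tool goes at most 41.7 mm and 7.16 degrees, less where a joint would pass 70% of its speed; a pose out of reach is approached as far as the arm can. A call with a gripper value outside its range is refused whole. The fingers move at their own pace and stop on an object; "force" is the grip in N (left out, the last holds). Time passes only in rows, so rows that repeat a pose let the fingers close. It gives the time, the measured TCP pose, the force, the opening and the grip force at its end, in the units of the state.
- bot.get_obs(): the state, without advancing time (a new reading comes with each control period).
- bot.read_camera(name): name is "scene" or "side" or "wrist"; returns a dict with "image" (420x560x3 uint8, red, green, blue), "camera_matrix" (3x3 intrinsics, pixels), "R" (3x3) and "t" (3): a world point X has camera coordinates R X + t. Camera axes: x right, y down, z forward; pixel columns grow to the right and rows downward; lengths in m; the calibration is good to about 2 mm. A picture is of the moment at which its call begins. There is no depth.
- bot.hand_in(): hands the job in; it is judged then, once.
The state is a dict: "t": time; "q": joint angles; "joint_vel": joint speeds; "joint_torque": joint torques, N m; "eef_pos": TCP position; "tool_rot": TCP orientation; "contact_force": force on the tool from outside, world axes, zero at the start; "torque": the same for the moment, N m; "gripper_width": opening from 0.0 (shut) to 1.0 (fully open); "grasp_force": force on a finger pad.
Only numpy, scipy, OpenCV 4.12 (cv2) and the standard library are available. Lean on these libraries where they do the work, as an engineer would, in place of code of your own. Each camera call takes 0.05 s, during which the arm holds its last target. There are 200 camera calls.

## Working session

There is one attempt and no reset: what is moved stays moved. The work goes in short steps, Python scripts to look and compute and a tool call to move; the robot and the scene stay as the last step left them, time stands still between calls to the robot, and variables do not carry over. Pictures are saved under pics/ and viewed, at most 16 in all, crops included, and the job is handed in when it is done.

Besides the shell and the picture viewer there is one more tool, called after "Call:" by a JSON object that holds its "method" and its "body". step_arm: Moves the arm, as the interface text tells. Its arguments: {"type":"object","properties":{"increments":{"type":"array"},"force":{"type":"number"}},"required":["increments"]}

```bash
mkdir -p pics; cat > h.py <<'E'
from station import bot
import numpy as np, cv2
from scipy.spatial.transform import Rotation as Ro
def snap(n,f):
    c=bot.read_camera(n); cv2.imwrite('pics/'+f+'.png',c['image'][:,:,::-1]); np.savez('pics/'+f,K=c['camera_matrix'],R=c['R'],t=c['t']); return c
def px(f,u,v,z):
    c=np.load('pics/'+f+'.npz'); d=c['R'].T@np.linalg.inv(c['K'])@[u,v,1]; o=-c['R'].T@c['t']; return o+d*(z-o[2])/d[2]
def proj(f,X):
    c=np.load('pics/'+f+'.npz'); p=c['K']@(c['R']@np.array(X)+c['t']); return p[:2]/p[2]
def crop(f,g,x,y,w,h,s):
    i=cv2.imread('pics/'+f+'.png')[y:y+h,x:x+w]; cv2.imwrite('pics/'+g+'.png',cv2.resize(i,None,fx=s,fy=s,interpolation=cv2.INTER_CUBIC))
E
python3 - <<'E'
from h import *
for n in ['scene','side','wrist']:
    c=snap(n,n+'0'); print(n,np.round(-c['R'].T@c['t'],3),np.round(c['R'],2).tolist())
o=bot.get_obs(); print(o['t'],o['eef_pos'],o['tool_rot'],o['gripper_width'],bot.hold_point_z)
a=[cv2.imread('pics/%s0.png'%n) for n in ['scene','side']]
E
```

```text
scene [ 1.366 -0.359  0.96 ] [[0.4, 0.92, -0.01], [0.64, -0.29, -0.71], [-0.65, 0.28, -0.7]]
side [ 0.021 -0.789  1.122] [[0.84, -0.54, 0.0], [-0.4, -0.62, -0.68], [0.36, 0.57, -0.74]]
wrist [0.161 0.661 0.374] [[0.35, 0.94, -0.0], [0.89, -0.33, 0.32], [0.3, -0.11, -0.95]]
0.15 [0.23750354 0.63134568 0.23054314] [-8.58893566e-05  1.78960948e-01  9.83855913e-01 -7.17460175e-04] 1.0002665776865636 0.0187
```

View pics/scene0.png

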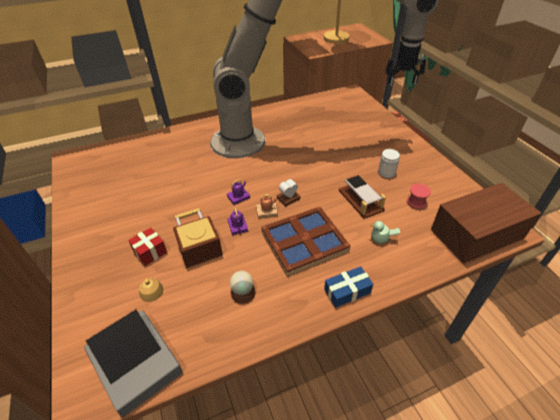

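View pics/side0.png

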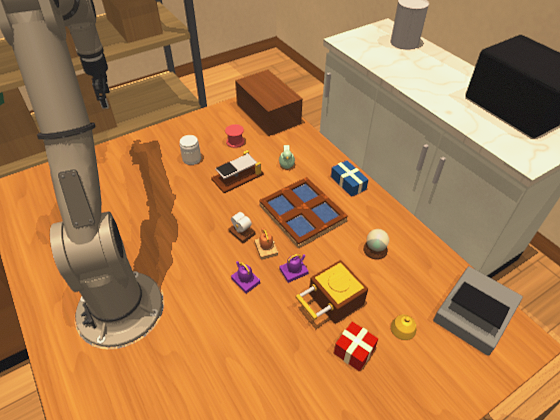

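The scene view shows the copper kettle at about (267,206) and the silver heart at (288,190). The two purple kettles at (238,190) and (237,222) are look-alikes. I see no houses. Enlarged crops will confirm this.

```bash
python3 - <<'E'
from h import *
crop('scene0','c1',165,165,200,150,4)
crop('side0','c2',200,130,200,150,4)
E
```

```text
(no output)
```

View pics/c1.png

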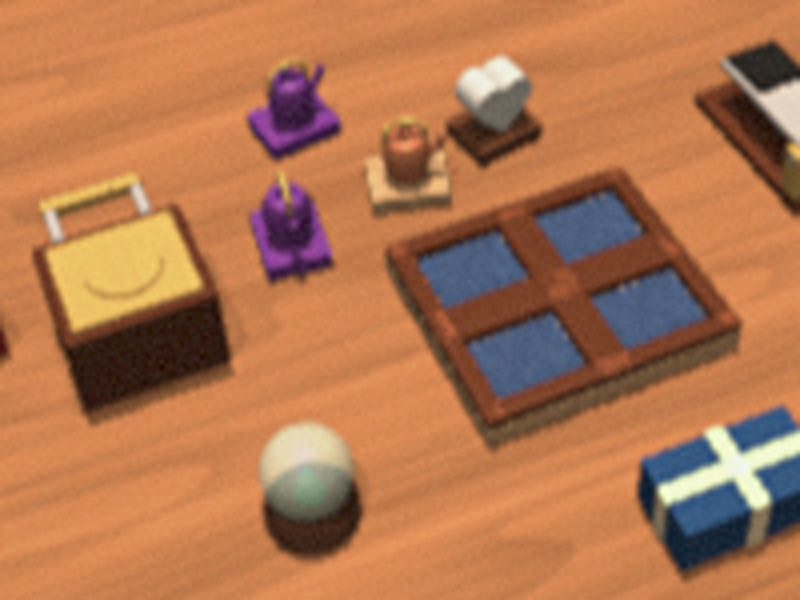

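View pics/c2.png

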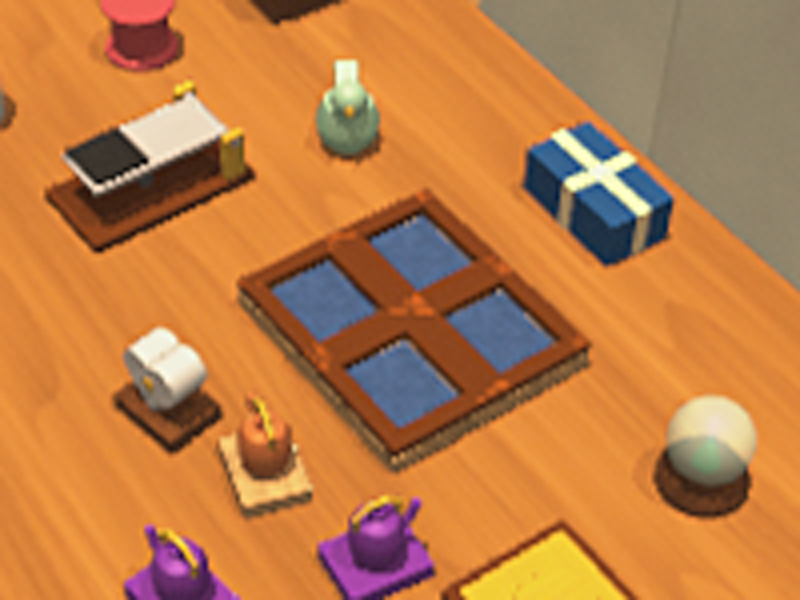

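Confirmed: the copper kettle (light foot) and silver heart (dark foot) are the only music boxes present. The purple pair aren't meant. Next I'll measure positions.

```bash
python3 - <<'E'
from h import *
def q(f,pts,z,ox,oy):
    return np.array([px(f,(x+.5)/4-.5+ox,(y+.5)/4-.5+oy,z)[:2] for x,y in pts])
S=lambda p,z:q('scene0',p,z,165,165); D=lambda p,z:q('side0',p,z,200,130)
r=lambda n,a:print(n,np.round(a*1000).tolist())
t1=S([(388,250),(618,172),(740,322),(492,420)],.032);t2=D([(397,455),(240,285),(427,193),(590,345)],.032)
r('tray',t1);r('tray',t2);print(t1.mean(0),t2.mean(0))
r('heartS',S([(447,125),(485,152),(541,127)],.018));r('heartD',D([(118,393),(172,437),(218,405)],.018))
r('ketS',S([(367,158),(371,203),(450,198)],.018));r('ketD',D([(220,440),(248,505),(310,490)],.018))
r('pedbase',D([(48,193),(97,240),(253,175)],.012));r('pad',D([(65,153),(98,190),(150,165),(118,130)],.062))
r('wind',S([(37,250),(176,210),(214,298),(75,345)],.085));r('bar',S([(42,207),(137,180)],.072))
E
```

```text
tray [[548.0, -97.0], [544.0, 118.0], [734.0, 129.0], [741.0, -88.0]]
tray [[542.0, -104.0], [534.0, 115.0], [730.0, 123.0], [739.0, -95.0]]
[0.64164966 0.01528378] [0.63612205 0.00962207]
heartS [[414.0, 11.0], [460.0, 29.0], [451.0, 88.0]]
heartD [[396.0, 77.0], [410.0, 14.0], [457.0, 23.0]]
ketS [[425.0, -70.0], [479.0, -87.0], [501.0, -22.0]]
ketD [[440.0, -8.0], [426.0, -74.0], [473.0, -88.0]]
pedbase [[457.0, 322.0], [466.0, 245.0], [624.0, 243.0]]
pad [[473.0, 309.0], [475.0, 252.0], [528.0, 256.0], [527.0, 311.0]]
wind [[483.0, -362.0], [485.0, -252.0], [587.0, -250.0], [590.0, -357.0]]
bar [[424.0, -349.0], [425.0, -270.0]]
```

```bash
cat >> h.py <<'E'
def go(*wps):
    "each wp: x,y,z,yaw(deg of tool y): shifts from present pose"
    o=bot.get_obs(); w,x,y,z=o['tool_rot']; R=Ro.from_quat([x,y,z,w]); p=np.array(o['eef_pos'])
    print('pos',np.round(p,4),'yaw',round(np.degrees(np.arctan2(*R.as_matrix()[1::-1,1])),2),'w',round(float(o['gripper_width']),3),'t',round(o['t'],2),'F',np.round(o['contact_force'],1))
    for X in wps:
        a=np.radians(X[3]); T=np.array([[-np.sin(a),np.cos(a),0],[np.cos(a),np.sin(a),0],[0,0,-1]]).T
        print(X,np.round(R.inv().apply(np.array(X[:3])-p)*1000,1),np.round((R.inv()*Ro.from_matrix(T)).as_rotvec(degrees=True),1))
E
python3 -c "
from h import *
go((.47,.36,.30,35),(.5,.03,.30,0))"
```

```text
pos [0.2375 0.6313 0.2305] yaw 69.38 w 1.0 t 0.15 F [ 0.6 -0.5  1. ]
(0.47, 0.36, 0.3, 35) [-313.2 -172.2  -69.2] [-0.1  0.  34.4]
(0.5, 0.03, 0.3, 0) [-457.4 -470.5  -68.7] [-0.1  0.1 69.4]
```

Call:
{"method": "step_arm", "body": {"increments": [[[1, -313, -172, -69, 0, 0, 35], [1, -313, -172, -69, 0, 0, 35], [1, -313, -172, -69, 0, 0, 35], [1, -313, -172, -69, 0, 0, 35], [1, -313, -172, -69, 0, 0, 35], [1, -313, -172, -69, 0, 0, 35], [1, -313, -172, -69, 0, 0, 35], [1, -313, -172, -69, 0, 0, 35], [1, -313, -172, -69, 0, 0, 35], [1, -457, -470, -69, 0, 0, 69]]]}}

```text
t: 0.98
eef_pos: [0.4767, 0.3198, 0.3014]
tool_rot: [0.001, 0.52, 0.854, 0.002]
contact_force: [1.4, 0.0, 0.7]
gripper_width: 0.999
grasp_force: 0.0
```

```bash
python3 -c "
from h import *
go((.5,.03,.30,0))"
```

```text
pos [0.4767 0.3198 0.3014] yaw 27.27 w 0.999 t 0.98 F [1.4 0.  0.7]
(0.5, 0.03, 0.3, 0) [-268.3 -112.1    0.8] [ 0.2 -0.1 27.3]
```

Call:
{"method": "step_arm", "body": {"increments": [[[1, -268, -112, 0, 0, 0, 27], [1, -268, -112, 0, 0, 0, 27], [1, -268, -112, 0, 0, 0, 27], [1, -268, -112, 0, 0, 0, 27], [1, -268, -112, 0, 0, 0, 27], [1, -268, -112, 0, 0, 0, 27], [1, -268, -112, 0, 0, 0, 27], [1, -268, -112, 0, 0, 0, 27], [1, -268, -112, 0, 0, 0, 27], [1, -268, -112, 0, 0, 0, 27]]]}}

```text
t: 1.82
eef_pos: [0.4967, 0.0301, 0.3002]
tool_rot: [-0.0, 0.706, 0.708, 0.0]
contact_force: [-0.1, 0.2, 0.4]
gripper_width: 1.004
grasp_force: 0.0
```

```bash
python3 -c "
from h import *
go();snap('wrist','w1')
print([proj('w1',X) for X in [(.639,.012,.032),(.43,.05,.018),(.46,-.047,.018)]])"
```

```text
pos [0.4967 0.0301 0.3002] yaw 0.22 w 1.004 t 1.82 F [-0.1  0.2  0.4]
[array([380.68436132, 182.81535641]), array([232.65235129, 153.73056368]), array([255.49569373, 218.0864052 ])]
```

View pics/w1.png

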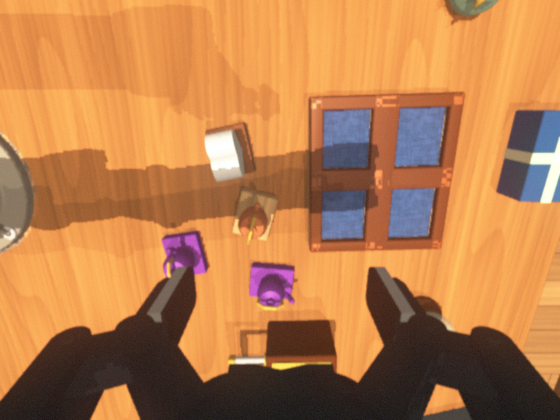

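The wrist view from above shows the tray at 308–463 × 93–251, the heart foot near (233,153) and the kettle foot near (256,212). I'll enlarge it for the corners.

```bash
python3 -c "
from h import *
crop('w1','w1c',195,85,110,160,3.7);crop('w1','w1d',300,85,170,170,3.5)
a=cv2.imread('pics/w1c.png');b=cv2.imread('pics/w1d.png')
print(a.shape,b.shape);H=max(a.shape[0],b.shape[0]);o=np.zeros((600,800,3),np.uint8)
a=a[:,:400];o[:a.shape[0],:a.shape[1]]=a;b=cv2.resize(b,(400,400),interpolation=cv2.INTER_AREA);o[:400,400:]=b;cv2.imwrite('pics/w1m.png',o)"
```

```text
(592, 407, 3) (595, 595, 3)
```

View pics/w1m.png

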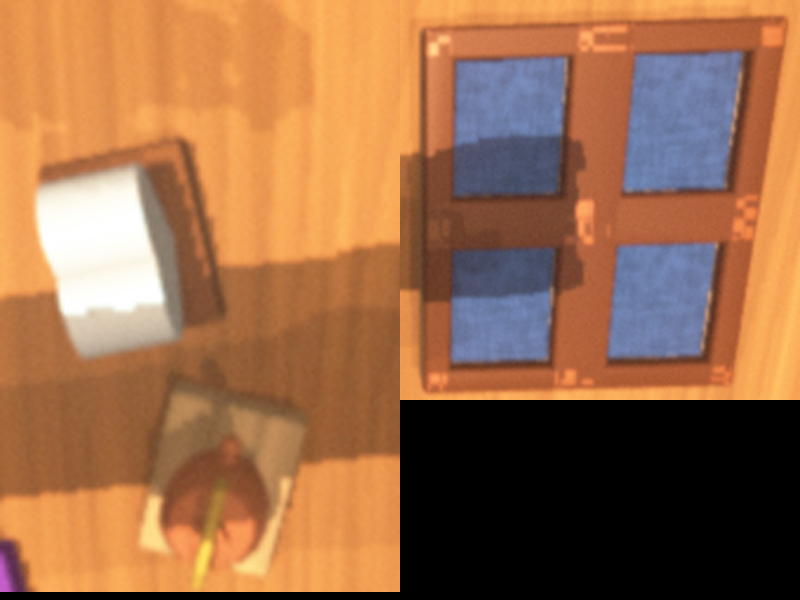

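```bash
python3 - <<'E'
from h import *
L=lambda P,z:np.array([px('w1',x/3.7+195-.4,y/3.7+85-.4,z)[:2]*1000 for x,y in P])
R=lambda P,z:np.array([px('w1',(x-400)/2.353+300-.3,y/2.353+85-.3,z)[:2]*1000 for x,y in P])
def rep(n,P):
    print(n,P.round(0).tolist(),'c',P.mean(0).round(1) if len(P)==4 else '')
    for i in range(len(P)-1):
        d=P[i+1]-P[i]; print('   len %.0f ang %.1f'%(np.hypot(*d),np.degrees(np.arctan2(d[1],d[0]))))
rep('rim',R([(425,28),(785,18),(730,385),(425,390)],.032))
rep('UL',R([(453,58),(572,55),(567,195),(453,198)],.032))
rep('UR',R([(636,55),(752,50),(735,190),(623,193)],.032))
rep('LL',R([(453,248),(557,245),(555,365),(450,365)],.032))
rep('LR',R([(616,243),(727,240),(710,360),(606,360)],.032))
rep('heart',L([(42,172),(180,142),(221,315)],.018))
rep('kettle',L([(175,378),(303,415),(265,573),(142,548)],.018))
E
```

```text
rim [[536.0, 126.0], [732.0, 131.0], [740.0, -90.0], [544.0, -94.0]] c [637.9  18.3]
   len 196 ang 1.7
   len 222 ang -87.8
   len 197 ang -178.8
UL [[552.0, 110.0], [618.0, 112.0], [623.0, 34.0], [556.0, 32.0]] c [586.9  71.8]
   len 66 ang 1.6
   len 78 ang -86.3
   len 67 ang -178.3
UR [[653.0, 112.0], [717.0, 115.0], [721.0, 37.0], [656.0, 35.0]] c [686.7  74.7]
   len 64 ang 2.6
   len 78 ang -86.8
   len 66 ang -178.3
LL [[557.0, 1.0], [620.0, 3.0], [626.0, -76.0], [559.0, -76.0]] c [590.4 -37. ]
   len 63 ang 1.9
   len 80 ang -85.5
   len 67 ang -179.8
LR [[655.0, 5.0], [722.0, 7.0], [725.0, -72.0], [658.0, -73.0]] c [690.  -33.4]
   len 67 ang 1.8
   len 79 ang -88.0
   len 66 ang -179.8
heart [[395.0, 81.0], [446.0, 92.0], [460.0, 27.0]] c 
   len 53 ang 11.9
   len 66 ang -78.2
kettle [[441.0, 2.0], [492.0, -13.0], [476.0, -82.0], [425.0, -71.0]] c [458.4 -41.2]
   len 53 ang -16.6
   len 71 ang -103.0
   len 52 ang 167.6
```

```bash
python3 - <<'E'
from h import *
snap('wrist','w2');go()
a=cv2.imread('pics/w1.png',0)[:260].astype(np.float32);b=cv2.imread('pics/w2.png',0)[:260].astype(np.float32)
print(cv2.phaseCorrelate(a,b)); 
for X in [(.639,.015,.032),(.43,.05,.018)]: print(proj('w1',X),proj('w2',X))
E
```

```text
pos [0.4967 0.0313 0.3001] yaw 0.38 w 0.997 t 1.92 F [ 1.1 -0.1 -0.2]
((0.018126454651905988, 0.3515155109187731), 0.9138098628677949)
[380.92093297 180.73865432] [380.8544955  181.47219333]
[232.65235129 153.73056368] [232.71050742 154.20389336]
```

```bash
python3 -c "
from h import *
go((.428,.051,.16,12),(.428,.051,.03,12))"
```

```text
pos [0.4967 0.0313 0.3001] yaw 0.38 w 0.997 t 1.92 F [ 1.1 -0.1 -0.2]
(0.428, 0.051, 0.16, 12) [ 20.2 -68.5 140.1] [ -0.   -0.  -11.6]
(0.428, 0.051, 0.03, 12) [ 20.1 -68.5 270.1] [ -0.   -0.  -11.6]
```

Call:
{"method": "step_arm", "body": {"increments": [[[1, 20, -68, 140, 0, 0, -11.5], [1, 20, -68, 140, 0, 0, -11.5], [1, 20, -68, 140, 0, 0, -11.5], [1, 20, -68, 140, 0, 0, -11.5], [1, 20, -68, 140, 0, 0, -11.5], [1, 20, -68, 140, 0, 0, -11.5], [1, 20, -68, 140, 0, 0, -11.5], [1, 20, -68, 140, 0, 0, -11.5], [1, 20, -68, 140, 0, 0, -11.5]]]}}

```text
t: 2.67
eef_pos: [0.4308, 0.0497, 0.1618]
tool_rot: [0.001, 0.631, 0.776, 0.002]
contact_force: [-0.1, 0.7, -0.8]
gripper_width: 0.998
grasp_force: 0.0
```

```bash
python3 -c "
from h import *
snap('wrist','w3');go((.428,.051,.16,12),(.428,.051,.03,12))"
```

```text
pos [0.4304 0.0495 0.1616] yaw 11.71 w 0.997 t 2.72 F [-0.1 -0.2 -0.7]
(0.428, 0.051, 0.16, 12) [ 1.9 -2.   1.6] [ 0.2 -0.  -0.3]
(0.428, 0.051, 0.03, 12) [  1.9  -2.4 131.6] [ 0.2 -0.  -0.3]
```

View pics/w3.png

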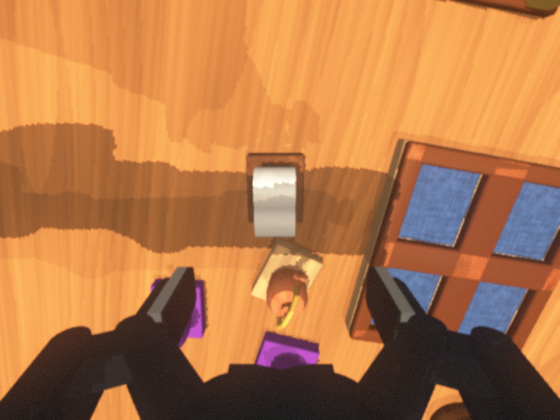

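The heart foot's rear edge runs (248,154)–(304,154), square to the gripper and almost centred. I'll check the kettle (foot 252–322 × 240–308) later. Computing the descent now.

```bash
python3 -c "
from h import *
a=px('w3',248,154,.018);b=px('w3',304,154,.018);d=(b-a)/np.linalg.norm(b-a);n=np.array([d[1],-d[0],0])
print(a,b,np.linalg.norm(b-a),np.degrees(np.arctan2(d[1],d[0])),'c',(a+b)/2+n*.035)"
```

```text
[0.39384256 0.08312209 0.018     ] [0.44612687 0.09391537 0.018     ] 0.05338674353381438 11.66397724527501 c [0.42706072 0.05424147 0.018     ]
```

Call:
{"method": "step_arm", "body": {"increments": [[[1, 2, -2, 40, 0, 0, 0], [1, 2, -2, 80, 0, 0, 0], [1, 2, -2, 110, 0, 0, 0], [1, 2, -2, 132, 0, 0, 0], [1, 2, -2, 132, 0, 0, 0], [-1, 2, -2, 132, 0, 0, 0], [-1, 2, -2, 132, 0, 0, 0], [-1, 2, -2, 132, 0, 0, 0], [-1, 2, -2, 132, 0, 0, 0], [-1, 2, -2, 132, 0, 0, 0]]], "force": 40}}

```text
t: 3.55
eef_pos: [0.4274, 0.0513, 0.0297]
tool_rot: [0.001, 0.631, 0.776, 0.001]
contact_force: [-0.9, -0.2, 8.1]
gripper_width: 0.396
grasp_force: 40.1
```

Call:
{"method": "step_arm", "body": {"increments": [[[-1, 0, 0, 0, 0, 0, 0], [-1, 0, 0, 0, 0, 0, 0], [-1, 0, 0, 0, 0, 0, 0], [-1, 0, 0, 0, 0, 0, 0], [-1, 0, 0, -15, 0, 0, 0], [-1, 0, 0, -40, 0, 0, 0], [-1, 0, 0, -70, 0, 0, 0], [-1, 0, 0, -90, 0, 0, 0], [-1, 0, 0, -90, 0, 0, 0]]]}}

```text
t: 4.3
eef_pos: [0.4288, 0.0515, 0.1221]
tool_rot: [0.002, 0.631, 0.776, 0.003]
contact_force: [0.6, 0.6, -2.4]
gripper_width: 0.395
grasp_force: 40.9
```

```bash
python3 -c "
from h import *
go((.587,.069,.12,2),(.587,.069,.051,2))"
```

```text
pos [0.4288 0.0515 0.1221] yaw 11.71 w 0.395 t 4.3 F [ 0.6  0.6 -2.4]
(0.587, 0.069, 0.12, 2) [-15.  158.4   3.2] [ 0.4 -0.1  9.7]
(0.587, 0.069, 0.051, 2) [-15.1 157.9  72.2] [ 0.4 -0.1  9.7]
```

Call:
{"method": "step_arm", "body": {"increments": [[[-1, -15, 40, 0, 0, 0, 5], [-1, -15, 80, 0, 0, 0, 10], [-1, -15, 120, 0, 0, 0, 10], [-1, -15, 158, 0, 0, 0, 10], [-1, -15, 158, 20, 0, 0, 10], [-1, -15, 158, 32, 0, 0, 10], [-1, -15, 158, 32, 0, 0, 10], [-1, -15, 158, 32, 0, 0, 10]]]}}

```text
t: 4.97
eef_pos: [0.582, 0.0677, 0.0851]
tool_rot: [-0.001, 0.697, 0.717, -0.002]
contact_force: [-0.2, -0.1, -2.1]
gripper_width: 0.4
grasp_force: 41.0
```

```bash
python3 -c "
from h import *
snap('wrist','w4');crop('w4','w4c',160,90,240,180,3.3);go((.587,.069,.09,2),(.587,.069,.051,2))"
```

```text
pos [0.5828 0.0678 0.0861] yaw 1.69 w 0.396 t 5.02 F [ 0.6 -0.8 -0.7]
(0.587, 0.069, 0.09, 2) [ 1.1  4.2 -3.9] [-0.1  0.  -0.3]
(0.587, 0.069, 0.051, 2) [ 1.1  4.3 35.1] [-0.1  0.  -0.3]
```

View pics/w4c.png

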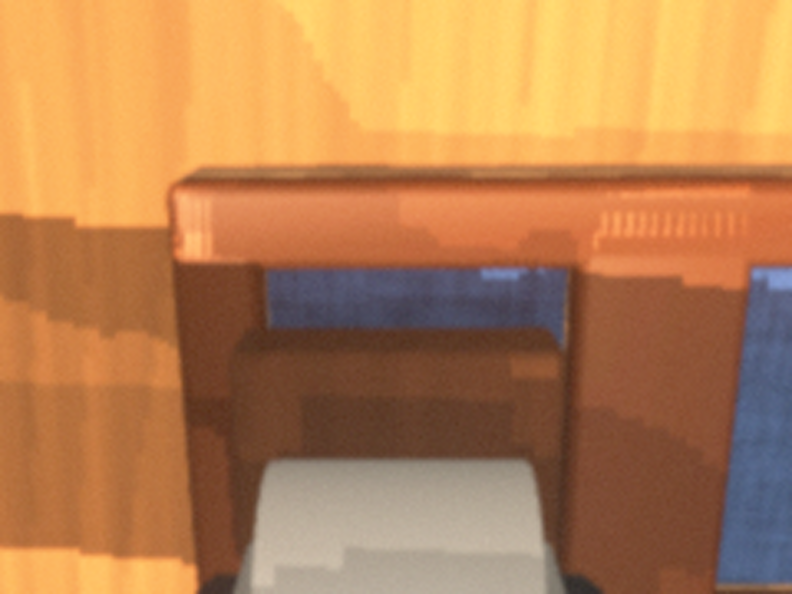

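The crop shows the foot's back top edge at (235,335)–(562,335) and the recess's back rim edge at (262,266)–(577,266).

```bash
python3 -c "
from h import *
P=lambda x,y,z:px('w4',x/3.3+160-.35,y/3.3+90-.35,z).round(4)
print(P(235,335,.074),P(562,335,.074));print(P(262,266,.032),P(577,266,.032))"
```

```text
[0.5552 0.1075 0.074 ] [0.608  0.1091 0.074 ]
[0.554  0.1101 0.032 ] [0.6173 0.112  0.032 ]
```

Call:
{"method": "step_arm", "body": {"increments": [[[-1, -1, 4, 0, 0, 0, 0], [-1, -1, 4, 8, 0, 0, 0], [-1, -1, 4, 16, 0, 0, 0], [-1, -1, 4, 22, 0, 0, 0], [-1, -1, 4, 28, 0, 0, 0], [-1, -1, 4, 32, 0, 0, 0], [-1, -1, 4, 35, 0, 0, 0], [-1, -1, 4, 36, 0, 0, 0], [-1, -1, 4, 36, 0, 0, 0]]]}}

```text
t: 5.77
eef_pos: [0.5881, 0.0673, 0.0502]
tool_rot: [-0.0, 0.696, 0.718, -0.0]
contact_force: [0.2, -1.2, -2.0]
gripper_width: 0.394
grasp_force: 41.2
```

Call:
{"method": "step_arm", "body": {"increments": [[[-1, 0, 0, 2, 0, 0, 0], [-1, 0, 0, 2, 0, 0, 0], [0, 0, 0, 2, 0, 0, 0], [0.3, 0, 0, 2, 0, 0, 0], [0.5, 0, 0, 2, 0, 0, 0], [0.5, 0, 0, 2, 0, 0, 0], [0.5, 0, 0, 2, 0, 0, 0], [0.5, 0, 0, -15, 0, 0, 0], [0.5, 0, 0, -40, 0, 0, 0], [0.5, 0, 0, -80, 0, 0, 0]]]}}

```text
t: 6.6
eef_pos: [0.5857, 0.0672, 0.1282]
tool_rot: [-0.002, 0.696, 0.718, -0.003]
contact_force: [1.2, -0.4, 0.1]
gripper_width: 0.749
grasp_force: 0.0
```

```bash
python3 -c "
from h import *
go((.53,.05,.21,-15),(.459,-.044,.16,-15))"
```

```text
pos [0.5857 0.0672 0.1282] yaw 1.74 w 0.749 t 6.6 F [ 1.2 -0.4  0.1]
(0.53, 0.05, 0.21, -15) [-15.7 -56.7 -81.4] [-0.3  0.2 16.7]
(0.459, -0.044, 0.16, -15) [-107.4 -130.2  -30.8] [-0.3  0.2 16.7]
```

Call:
{"method": "step_arm", "body": {"increments": [[[1, 0, 0, -32, 0, 0, 0], [1, -30, -30, -32, 0, 0, 6], [1, -60, -60, -32, 0, 0, 12], [1, -90, -90, -32, 0, 0, 16.5], [1, -107, -130, -32, 0, 0, 16.5], [1, -107, -130, -32, 0, 0, 16.5], [1, -107, -130, -32, 0, 0, 16.5], [1, -107, -130, -32, 0, 0, 16.5], [1, -107, -130, -32, 0, 0, 16.5]]]}}

```text
t: 7.35
eef_pos: [0.463, -0.0426, 0.1626]
tool_rot: [0.001, 0.792, 0.611, 0.001]
contact_force: [0.4, -0.4, -0.4]
gripper_width: 0.998
grasp_force: 0.0
```

```bash
python3 -c "
from h import *
snap('wrist','w5');go((.459,-.044,.16,-15))"
```

```text
pos [ 0.463  -0.0426  0.1625] yaw -14.66 w 1.0 t 7.4 F [0.5 0.8 0.5]
(0.459, -0.044, 0.16, -15) [-2.4 -3.5  2.5] [ 0.1 -0.   0.3]
```

View pics/w5.png

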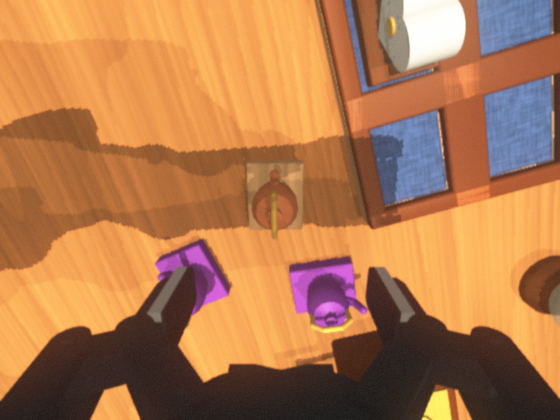

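The heart sits in its recess. The kettle foot spans (247,162), (303,162), (303,230), (249,230), square to the gripper.

```bash
python3 -c "
from h import *
P=np.array([px('w5',*p,.018) for p in [(247,162),(303,162),(303,230),(249,230)]]);print(P.round(4),P.mean(0)); x,y=P.mean(0)[:2]
a=px('w5',247,162,.018);b=px('w5',303,162,.018);d=(b-a)/np.linalg.norm(b-a);print((a+b)/2+.035*np.array([d[1],-d[0],0]),np.degrees(np.arctan2(d[1],d[0])))
go((x,y-.003,.028,-15))"
```

```text
[[ 0.4411 -0.0028  0.018 ]
 [ 0.4933 -0.0165  0.018 ]
 [ 0.4769 -0.0856  0.018 ]
 [ 0.4226 -0.0713  0.018 ]] [ 0.45847638 -0.04406493  0.018     ]
[ 0.45828971 -0.04349677  0.018     ] -14.71860777609561
pos [ 0.463  -0.0426  0.1625] yaw -14.66 w 1.0 t 7.4 F [0.5 0.8 0.5]
(np.float64(0.4584763760868023), np.float64(-0.047064930714345594), 0.028, -15) [ -5.5  -3.4 134.5] [ 0.1 -0.   0.3]
```

Call:
{"method": "step_arm", "body": {"increments": [[[1, -4, -4, 40, 0, 0, 0], [1, -4, -4, 80, 0, 0, 0], [1, -4, -4, 110, 0, 0, 0], [1, -4, -4, 132, 0, 0, 0], [1, -4, -4, 132, 0, 0, 0], [-1, -4, -4, 132, 0, 0, 0], [-1, -4, -4, 132, 0, 0, 0], [-1, -4, -4, 132, 0, 0, 0], [-1, -4, -4, 132, 0, 0, 0], [-1, -4, -4, 132, 0, 0, 0]]]}}

```text
t: 8.23
eef_pos: [0.4578, -0.0461, 0.0318]
tool_rot: [0.001, 0.792, 0.61, 0.001]
contact_force: [-0.8, 0.2, 5.0]
gripper_width: 0.475
grasp_force: 39.8
```

Call:
{"method": "step_arm", "body": {"increments": [[[-1, 0, 0, 0, 0, 0, 0], [-1, 0, 0, 0, 0, 0, 0], [-1, 0, 0, 0, 0, 0, 0], [-1, 0, 0, 0, 0, 0, 0], [-1, 0, 0, -15, 0, 0, 0], [-1, 0, 0, -40, 0, 0, 0], [-1, 0, 0, -70, 0, 0, 0], [-1, 0, 0, -90, 0, 0, 0], [-1, 0, 0, -90, 0, 0, 0]]]}}

```text
t: 8.98
eef_pos: [0.4591, -0.0463, 0.1242]
tool_rot: [0.002, 0.792, 0.61, 0.004]
contact_force: [-0.4, -0.0, -3.5]
gripper_width: 0.482
grasp_force: 42.1
```

```bash
python3 -c "
from h import *
go((.5905,-.0415,.088,2))"
```

```text
pos [ 0.4591 -0.0463  0.1242] yaw -14.79 w 0.482 t 8.98 F [-0.4 -0.  -3.5]
(0.5905, -0.0415, 0.088, 2) [ 38.  125.5  37.2] [  0.4  -0.2 -16.8]
```

Call:
{"method": "step_arm", "body": {"increments": [[[-1, 38, 40, 0, 0, 0, -5], [-1, 38, 80, 0, 0, 0, -10], [-1, 38, 120, 0, 0, 0, -17], [-1, 38, 128, 0, 0, 0, -17], [-1, 38, 128, 20, 0, 0, -17], [-1, 38, 128, 34, 0, 0, -17], [-1, 38, 128, 34, 0, 0, -17], [-1, 38, 128, 34, 0, 0, -17]]]}}

```text
t: 9.65
eef_pos: [0.5888, -0.042, 0.0853]
tool_rot: [-0.001, 0.693, 0.721, -0.001]
contact_force: [0.9, -0.8, -2.8]
gripper_width: 0.478
grasp_force: 42.3
```

```bash
python3 -c "
from h import *
snap('wrist','w6');crop('w6','w6c',160,90,240,180,3.3);go((.5905,-.0415,.088,2))"
```

```text
pos [ 0.5896 -0.0422  0.0863] yaw 2.22 w 0.483 t 9.7 F [-0.1 -0.3 -2.5]
(0.5905, -0.0415, 0.088, 2) [ 0.6  0.9 -1.7] [-0.  -0.   0.2]
```

View pics/w6c.png

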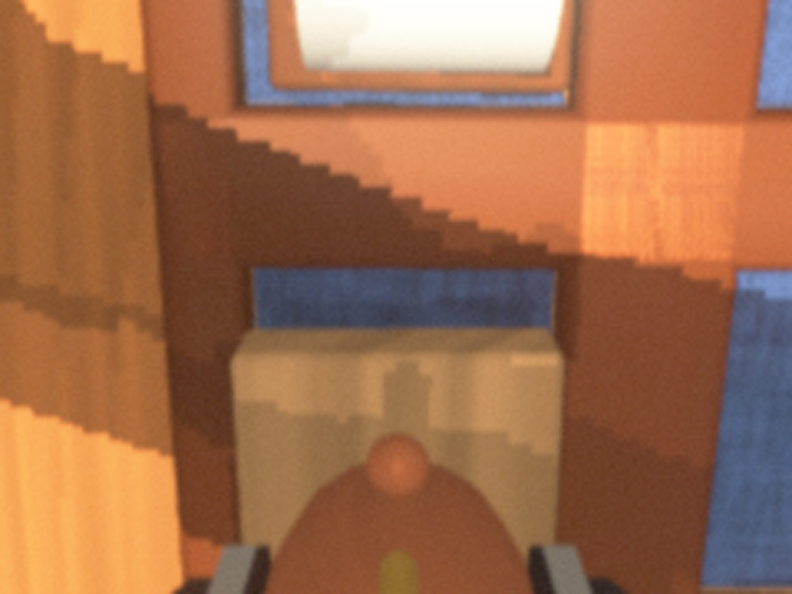

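```bash
python3 -c "
from h import *
P=lambda x,y,z:px('w6',x/3.3+160-.35,y/3.3+90-.35,z).round(4)
print(P(233,357,.072),P(563,357,.072),P(245,331,.054),P(553,331,.054));print(P(247,267,.032),P(560,267,.032),P(254,267,.02),P(553,267,.02))
print('heart',P(272,88,.038),P(573,88,.038),P(238,106,.032),P(577,106,.032))"
```

```text
[ 0.5608 -0.0069  0.072 ] [ 0.6153 -0.0048  0.072 ] [ 0.5601 -0.0074  0.054 ] [ 0.6163 -0.0053  0.054 ]
[ 5.573e-01 -2.000e-04  3.200e-02] [0.6203 0.0022 0.032 ] [ 0.557  -0.0027  0.02  ] [ 6.208e-01 -2.000e-04  2.000e-02]
heart [0.5632 0.0347 0.038 ] [0.6186 0.0368 0.038 ] [0.5559 0.0309 0.032 ] [0.6207 0.0334 0.032 ]
```

Call:
{"method": "step_arm", "body": {"increments": [[[-1, 3, 0, 0, 0, 0, 0], [-1, 3, 0, 8, 0, 0, 0], [-1, 3, 0, 16, 0, 0, 0], [-1, 3, 0, 22, 0, 0, 0], [-1, 3, 0, 28, 0, 0, 0], [-1, 3, 0, 32, 0, 0, 0], [-1, 3, 0, 34, 0, 0, 0], [-1, 3, 0, 35, 0, 0, 0], [-1, 3, 0, 35, 0, 0, 0]]]}}

```text
t: 10.45
eef_pos: [0.5894, -0.0393, 0.0519]
tool_rot: [-0.001, 0.693, 0.721, -0.0]
contact_force: [-4.6, 1.6, 7.0]
gripper_width: 0.483
grasp_force: 43.2
```

Call:
{"method": "step_arm", "body": {"increments": [[[-1, 0, 0, 0, 0, 0, 0], [-1, 0, 0, 0, 0, 0, 0], [0.2, 0, 0, 0, 0, 0, 0], [0.4, 0, 0, 0, 0, 0, 0], [0.6, 0, 0, 0, 0, 0, 0], [0.6, 0, 0, 0, 0, 0, 0], [0.6, 0, 0, -15, 0, 0, 0], [0.6, 0, 0, -40, 0, 0, 0], [0.6, 0, 0, -80, 0, 0, 0], [0.6, 0, 0, -120, 0, 0, 0]]]}}

```text
t: 11.28
eef_pos: [0.5889, -0.0394, 0.1717]
tool_rot: [-0.001, 0.693, 0.721, -0.001]
contact_force: [1.5, 0.7, 0.9]
gripper_width: 0.798
grasp_force: 0.0
```

```bash
python3 -c "
from h import *
go((.55,-.17,.24,0),(.47,-.24,.24,0));c=snap('side','s2');snap('scene','sc2')
i=[cv2.resize(cv2.imread('pics/'+f)[y:y+h,x:x+w],(400,300),interpolation=cv2.INTER_CUBIC) for f,x,y,w,h in [('sc2.png',240,180,120,90),('s2.png',250,170,120,90),('sc2.png',125,170,120,90),('s2.png',290,250,120,90)]]
cv2.imwrite('pics/m2.png',np.vstack([np.hstack(i[:2]),np.hstack(i[2:])]))"
```

```text
pos [ 0.5889 -0.0394  0.1717] yaw 2.21 w 0.798 t 11.28 F [1.5 0.7 0.9]
(0.55, -0.17, 0.24, 0) [-129.1  -44.1  -68.1] [-0.2  0.   2.2]
(0.47, -0.24, 0.24, 0) [-195.9 -126.8  -67.8] [-0.2  0.   2.2]
```

View pics/m2.png

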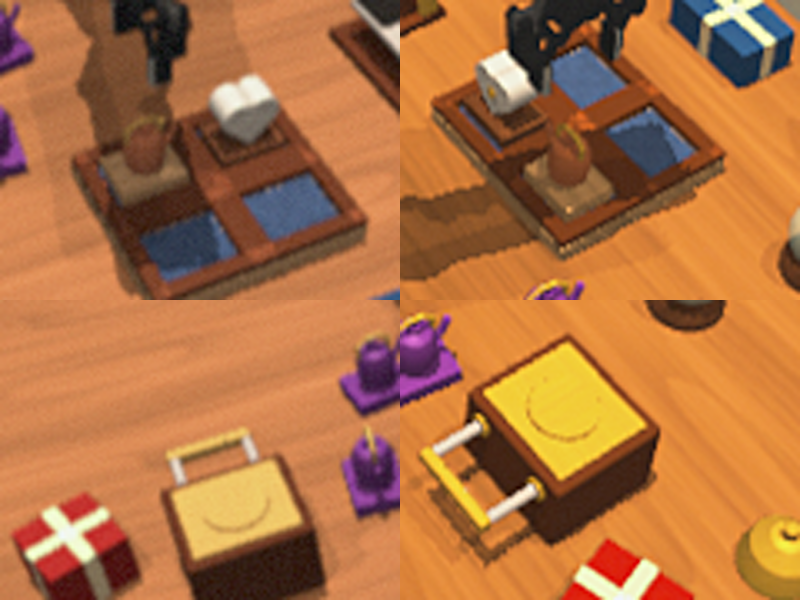

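The scene and side crops show the heart well inside its recess, but the kettle foot at (100–188,150–205) seems to overlap the rim. I'll measure it and look from above.

```bash
python3 -c "
from h import *
A=lambda x,y,z:(px('sc2',x/3.333+240-.35,y/3.333+180-.35,z)*1000).round(0)[:2]
B=lambda x,y,z:(px('s2',(x-400)/3.333+250-.35,y/3.333+170-.35,z)*1000).round(0)[:2]
print([A(*p,.038) for p in [(100,165),(118,207),(188,190)]],[B(*p,.038) for p in [(525,185),(570,217),(612,185)]])
print([B(*p,.032) for p in [(432,103),(562,240)]],[A(*p,.032) for p in [(75,160),(155,297)]])
go((.589,-.01,.20,2))"
```

```text
[array([573., -78.]), array([630., -83.]), array([637., -13.])] [array([549., -28.]), array([563., -83.]), array([619., -72.])]
[array([533., 117.]), array([544., -98.])] [array([551., -97.]), array([736., -91.])]
pos [ 0.5941 -0.0402  0.1777] yaw 2.18 w 0.8 t 11.38 F [ 1.2  0.1 -0.4]
(0.589, -0.01, 0.2, 2) [ 30.4  -3.7 -22.3] [ 0.6 -0.   0.2]
```

Call:
{"method": "step_arm", "body": {"increments": [[[1, 0, 0, -50, 0, 0, 0], [1, 0, 0, -50, 0, 0, 0], [1, 0, 0, -50, 0, 0, 0], [1, 0, 0, -50, 0, 0, 0]]]}}

```text
t: 11.72
eef_pos: [0.5901, -0.0391, 0.2215]
tool_rot: [0.0, 0.693, 0.721, 0.001]
contact_force: [0.5, 0.2, -1.7]
gripper_width: 0.996
grasp_force: 0.0
```

```bash
python3 -c "
from h import *
snap('wrist','w7');crop('w7','w7c',180,80,200,150,4);go()"
```

```text
pos [ 0.5895 -0.039   0.2205] yaw 2.23 w 1.001 t 11.77 F [ 0.  -0.3 -0.3]
```

View pics/w7c.png

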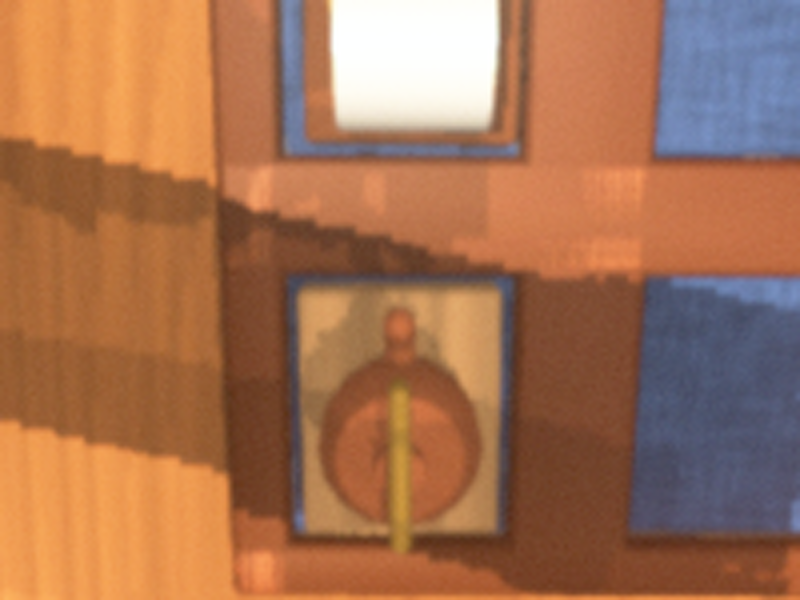

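Both kettle and heart are seated, with blue felt showing all round: kettle foot (299–502, 287–533) inside recess (287–515, 277–537). Next is the winder.

```bash
python3 -c "
from h import *
go((.429,-.33,.20,0))"
```

```text
pos [ 0.5895 -0.039   0.2205] yaw 2.23 w 1.001 t 11.77 F [ 0.  -0.3 -0.3]
(0.429, -0.33, 0.2, 0) [-284.5 -171.7   20.6] [-0.  -0.   2.2]
```

Call:
{"method": "step_arm", "body": {"increments": [[[0, -284, -172, 20, 0, 0, 2], [0, -284, -172, 20, 0, 0, 2], [0, -284, -172, 20, 0, 0, 2], [0, -284, -172, 20, 0, 0, 2], [0, -284, -172, 20, 0, 0, 2], [0, -284, -172, 20, 0, 0, 2], [0, -284, -172, 20, 0, 0, 2], [0, -284, -172, 20, 0, 0, 2], [0, -284, -172, 20, 0, 0, 2], [0, -284, -172, 20, 0, 0, 2]]]}}

```text
t: 12.6
eef_pos: [0.4262, -0.3318, 0.2]
tool_rot: [-0.001, 0.708, 0.706, -0.001]
contact_force: [1.4, 0.3, -0.2]
gripper_width: 0.502
grasp_force: 0.0
```

Call:
{"method": "step_arm", "body": {"increments": [[[0, 0, 0, 0, 0, 0, 0], [0, 0, 0, 0, 0, 0, 0], [0, 0, 0, 0, 0, 0, 0], [0, 0, 0, 0, 0, 0, 0]]]}}

```text
t: 12.93
eef_pos: [0.4299, -0.3284, 0.201]
tool_rot: [-0.0, 0.705, 0.709, 0.0]
contact_force: [-1.0, -0.1, 0.3]
gripper_width: 0.5
grasp_force: 0.0
```

```bash
python3 -c "
from h import *
snap('wrist','w8');go()"
```

```text
pos [ 0.4298 -0.3286  0.2011] yaw 0.35 w 0.503 t 12.98 F [-0.2 -0.4 -0.4]
```

View pics/w8.png

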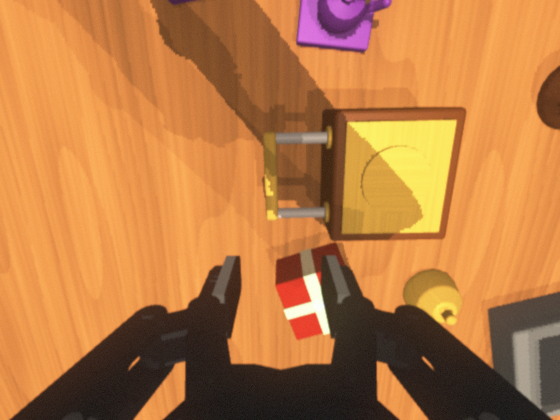

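The pull bar is at (265–277, 133–219), the rods at rows 138 and 212, and the box top corners at (345,110), (465,108), (444,240), (333,239).

```bash
python3 -c "
from h import *
P=lambda p,z:px('w8',*p,z)[:2]
C=np.array([P(p,.085) for p in [(345,110),(465,108),(444,240),(333,239)]]);print(C.round(4),C.mean(0))
for a,b in [(0,1),(1,2),(2,3),(3,0)]:
  d=C[b]-C[a];print(np.hypot(*d),np.degrees(np.arctan2(d[1],d[0])))
print([P(p,.072).round(4) for p in [(265,134),(276,134),(277,219),(266,219)]])
go((.427,-.31,.12,1),(.427,-.31,.045,1))"
```

```text
[[ 0.4833 -0.2474]
 [ 0.5818 -0.2452]
 [ 0.5861 -0.3639]
 [ 0.4807 -0.3635]] [ 0.53299391 -0.30500041]
0.0984493813783517 1.270236773012184
0.11880883256276986 -87.91040369137892
0.10536135440357362 179.7775693048441
0.11616754959701212 88.71588434464003
[array([ 0.4167, -0.2681]), array([ 0.4264, -0.2681]), array([ 0.4275, -0.3485]), array([ 0.4168, -0.3486])]
pos [ 0.4298 -0.3286  0.2011] yaw 0.35 w 0.503 t 12.98 F [-0.2 -0.4 -0.4]
(0.427, -0.31, 0.12, 1) [18.6 -2.6 81.1] [-0.  -0.  -0.6]
(0.427, -0.31, 0.045, 1) [ 18.6  -2.6 156.1] [-0.  -0.  -0.6]
```

Call:
{"method": "step_arm", "body": {"increments": [[[0.1, 18, -6, 40, 0, 0, -1], [0.1, 18, -6, 80, 0, 0, -1], [0.1, 18, -6, 80, 0, 0, -1], [0.1, 18, -6, 110, 0, 0, -1], [0.1, 18, -6, 130, 0, 0, -1], [0.1, 18, -6, 145, 0, 0, -1], [0.1, 18, -6, 155, 0, 0, -1], [0.1, 18, -6, 155, 0, 0, -1]]]}}

```text
t: 13.65
eef_pos: [0.4229, -0.3115, 0.0459]
tool_rot: [-0.001, 0.699, 0.715, -0.0]
contact_force: [0.1, 0.2, 0.3]
gripper_width: 0.553
grasp_force: 0.0
```

Call:
{"method": "step_arm", "body": {"increments": [[[-1, 0, 0, 0, 0, 0, 0], [-1, 0, 0, 0, 0, 0, 0], [-1, 0, 0, 0, 0, 0, 0], [-1, 0, 0, 0, 0, 0, 0], [-1, 0, 0, 0, 0, 0, 0], [-1, 0, 0, 0, 0, 0, 0], [-1, 0, 0, 0, 0, 0, 0], [-1, 0, 0, 0, 0, 0, 0]]], "force": 60}}

```text
t: 14.32
eef_pos: [0.4205, -0.3123, 0.0475]
tool_rot: [-0.001, 0.7, 0.714, -0.001]
contact_force: [-8.3, 0.9, 10.9]
gripper_width: 0.124
grasp_force: 58.9
```

Call:
{"method": "step_arm", "body": {"increments": [[[-1, 0, -10, 0, 0, 0, 0], [-1, 0, -20, 0, 0, 0, 0], [-1, 0, -30, 0, 0, 0, 0], [-1, 0, -40, 0, 0, 0, 0], [-1, 0, -50, 0, 0, 0, 0], [-1, 0, -58, 0, 0, 0, 0], [-1, 0, -63, 0, 0, 0, 0], [-1, 0, -66, 0, 0, 0, 0], [-1, 0, -66, 0, 0, 0, 0], [-1, 0, -66, 0, 0, 0, 0]]]}}

```text
t: 15.15
eef_pos: [0.3606, -0.314, 0.0476]
tool_rot: [0.003, 0.699, 0.715, 0.001]
contact_force: [9.0, -0.5, -5.5]
gripper_width: 0.126
grasp_force: 59.7
```

Call:
{"method": "step_arm", "body": {"increments": [[[-1, 0, -2, 0, 0, 0, 0], [-1, 0, -5, 0, 0, 0, 0], [-1, 0, -8, 0, 0, 0, 0], [-1, 0, -8, 0, 0, 0, 0], [-1, 0, -8, 0, 0, 0, 0]]]}}

```text
t: 15.57
eef_pos: [0.3603, -0.3141, 0.0478]
tool_rot: [0.008, 0.697, 0.717, 0.003]
contact_force: [30.4, -0.6, -28.3]
gripper_width: 0.13
grasp_force: 59.4
```

Call:
{"method": "step_arm", "body": {"increments": [[[-1, 0, 8, 0, 0, 0, 0], [-1, 0, 18, 0, 0, 0, 0], [-1, 0, 28, 0, 0, 0, 0], [-1, 0, 38, 0, 0, 0, 0], [-1, 0, 48, 0, 0, 0, 0], [-1, 0, 58, 0, 0, 0, 0], [-1, 0, 68, 0, 0, 0, 0], [-1, 0, 75, 0, 0, 0, 0], [-1, 0, 75, 0, 0, 0, 0], [-1, 0, 75, 0, 0, 0, 0]]]}}

```text
t: 16.4
eef_pos: [0.4205, -0.3124, 0.0474]
tool_rot: [-0.002, 0.7, 0.714, -0.001]
contact_force: [-10.2, 2.6, 22.4]
gripper_width: 0.122
grasp_force: 67.3
```

Call:
{"method": "step_arm", "body": {"increments": [[[-1, 0, -10, 0, 0, 0, 0], [-1, 0, -20, 0, 0, 0, 0], [-1, 0, -30, 0, 0, 0, 0], [-1, 0, -40, 0, 0, 0, 0], [-1, 0, -50, 0, 0, 0, 0], [-1, 0, -60, 0, 0, 0, 0], [-1, 0, -67, 0, 0, 0, 0], [-1, 0, -73, 0, 0, 0, 0], [-1, 0, -74, 0, 0, 0, 0], [-1, 0, -74, 0, 0, 0, 0]]]}}

```text
t: 17.23
eef_pos: [0.3603, -0.3141, 0.0477]
tool_rot: [0.007, 0.698, 0.717, 0.003]
contact_force: [28.0, 0.3, -18.1]
gripper_width: 0.126
grasp_force: 61.9
```

Call:
{"method": "step_arm", "body": {"increments": [[[-1, 0, 8, 0, 0, 0, 0], [-1, 0, 18, 0, 0, 0, 0], [-1, 0, 28, 0, 0, 0, 0], [-1, 0, 38, 0, 0, 0, 0], [-1, 0, 48, 0, 0, 0, 0], [-1, 0, 58, 0, 0, 0, 0], [-1, 0, 68, 0, 0, 0, 0], [-1, 0, 74, 0, 0, 0, 0], [-1, 0, 74, 0, 0, 0, 0], [-1, 0, 74, 0, 0, 0, 0]]]}}

```text
t: 18.07
eef_pos: [0.4205, -0.3123, 0.0474]
tool_rot: [-0.002, 0.7, 0.714, -0.001]
contact_force: [-10.4, 2.0, 22.6]
gripper_width: 0.129
grasp_force: 68.3
```

Both pulls reached the stop and returned home. I'll release without opening too far (the box is close) and rise.

Call:
{"method": "step_arm", "body": {"increments": [[[-0.4, 0, 0, 0, 0, 0, 0], [0, 0, 0, 0, 0, 0, 0], [0, 0, 0, 0, 0, 0, 0], [0, 0, 0, 0, 0, 0, 0], [0, 0, 0, -30, 0, 0, 0], [0, 0, 0, -65, 0, 0, 0], [0, 0, 0, -105, 0, 0, 0], [0, 0, 0, -145, 0, 0, 0], [0, 0, 0, -155, 0, 0, 0], [0, 0, 0, -155, 0, 0, 0]]]}}

```text
t: 18.9
eef_pos: [0.4258, -0.3128, 0.2045]
tool_rot: [0.003, 0.699, 0.715, 0.001]
contact_force: [-0.3, -0.0, -0.9]
gripper_width: 0.504
grasp_force: 0.0
```

```bash
python3 -c "
from h import *
snap('wrist','w9');snap('side','s3');snap('scene','sc3')
i=[cv2.resize(cv2.imread('pics/'+f)[y:y+h,x:x+w],(400,300),interpolation=cv2.INTER_CUBIC) for f,x,y,w,h in [('sc3.png',240,180,120,90),('s3.png',250,170,120,90),('w9.png',200,80,280,210),('s3.png',200,130,100,75)]]
cv2.imwrite('pics/m3.png',np.vstack([np.hstack(i[:2]),np.hstack(i[2:])]))
go((.46,0,.26,0),(.503,.2,.2,0),(.503,.283,.1,0))"
```

```text
pos [ 0.4234 -0.3108  0.2   ] yaw 1.25 w 0.501 t 19.05 F [0.3 0.4 0.1]
(0.46, 0, 0.26, 0) [310.   43.3 -59.7] [-0.1 -0.1  1.3]
(0.503, 0.2, 0.2, 0) [5.09e+02 9.08e+01 5.00e-01] [-0.1 -0.1  1.3]
(0.503, 0.283, 0.1, 0) [591.8  92.8 100.6] [-0.1 -0.1  1.3]
```

View pics/m3.png

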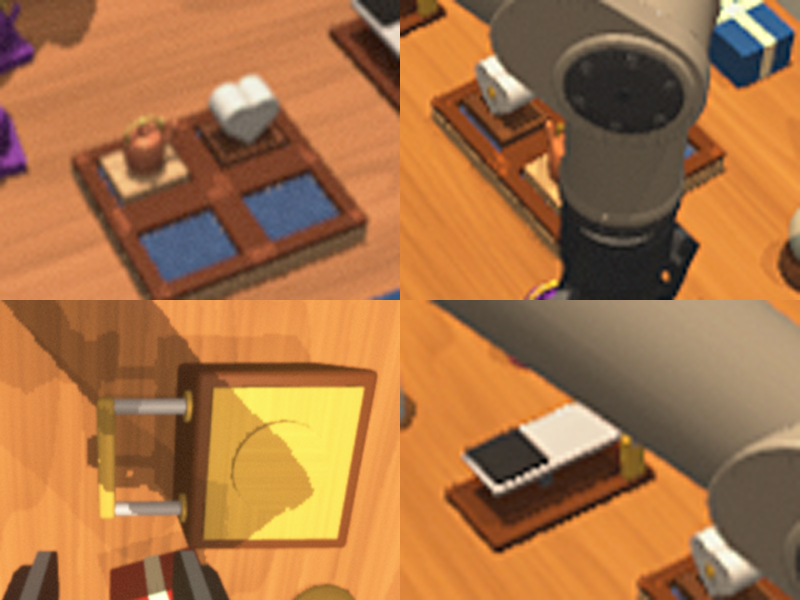

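The crops show the kettle and heart seated and the winder bar home, with the pedal up. On to the pedal, fingers shut.

Call:
{"method": "step_arm", "body": {"increments": [[[-1, 310, 60, -60, 0, 0, 0], [-1, 310, 60, -60, 0, 0, 0], [-1, 310, 60, -60, 0, 0, 0], [-1, 310, 60, -60, 0, 0, 0], [-1, 310, 60, -60, 0, 0, 0], [-1, 310, 60, -60, 0, 0, 0], [-1, 310, 60, -60, 0, 0, 0], [-1, 350, 75, -40, 0, 0, 0], [-1, 390, 80, -20, 0, 0, 0], [-1, 430, 80, 0, 0, 0, 0]]]}}

```text
t: 19.88
eef_pos: [0.4928, 0.0889, 0.2147]
tool_rot: [-0.0, 0.699, 0.715, -0.0]
contact_force: [1.2, -0.2, -0.1]
gripper_width: -0.003
grasp_force: 0.0
```

```bash
python3 -c "
from h import *
go((.501,.284,.14,0))"
```

```text
pos [0.4928 0.0889 0.2147] yaw 1.26 w -0.003 t 19.88 F [ 1.2 -0.2 -0.1]
(0.501, 0.284, 0.14, 0) [194.8  12.5  74.7] [-0.   0.   1.3]
```

Call:
{"method": "step_arm", "body": {"increments": [[[-1, 165, 11, 0, 0, 0, 0], [-1, 165, 11, 0, 0, 0, 0], [-1, 165, 11, 0, 0, 0, 0], [-1, 165, 11, 0, 0, 0, 0], [-1, 165, 11, 40, 0, 0, 0], [-1, 165, 11, 60, 0, 0, 0], [-1, 165, 11, 60, 0, 0, 0], [-1, 165, 11, 60, 0, 0, 0], [-1, 165, 11, 60, 0, 0, 0]]]}}

```text
t: 20.63
eef_pos: [0.5004, 0.251, 0.1563]
tool_rot: [0.0, 0.7, 0.714, -0.0]
contact_force: [0.7, -0.5, 0.7]
gripper_width: 0.002
grasp_force: 0.0
```

```bash
python3 -c "
from h import *
go((.501,.284,.07,0));snap('scene','sc4');snap('wrist','w10')
i=[cv2.imread('pics/sc4.png')[140:260,300:460],cv2.imread('pics/w10.png')]
print(proj('w10',(.501,.284,.062)))
cv2.imwrite('pics/m4.png',np.hstack([cv2.resize(k,(400,300),interpolation=cv2.INTER_CUBIC) for k in i]))"
```

```text
pos [0.5004 0.251  0.1563] yaw 1.14 w 0.002 t 20.63 F [ 0.7 -0.5  0.7]
(0.501, 0.284, 0.07, 0) [33.   1.2 86.3] [-0.   0.   1.1]
[280.15594439 172.76851364]
```

View pics/m4.png

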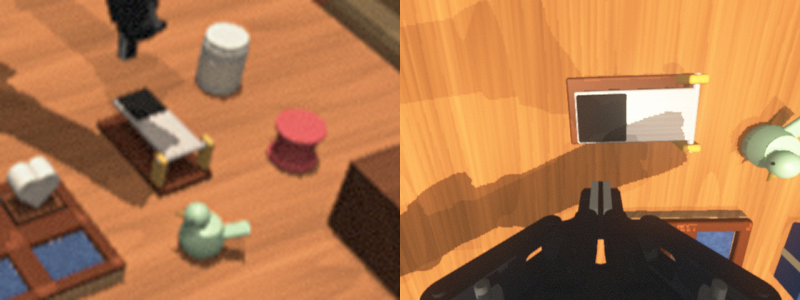

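The pad centre in the wrist view is at about (283,164.5).

```bash
python3 -c "
from h import *
p=px('w10',283,164.5,.062);print(p);go((p[0],p[1]-.003,.08,1))"
```

```text
[0.50314666 0.29076194 0.062     ]
pos [0.501  0.2515 0.1574] yaw 1.15 w -0.004 t 20.73 F [-1.4  0.3 -0.8]
(np.float64(0.5031466631022931), np.float64(0.28776193774732906), 0.08, 1) [36.1  2.7 77.4] [ 0.1 -0.1  0.1]
```

Call:
{"method": "step_arm", "body": {"increments": [[[-1, 36, 0, 20, 0, 0, 0], [-1, 36, 0, 50, 0, 0, 0], [-1, 36, 0, 80, 0, 0, 0], [-1, 36, 0, 90, 0, 0, 0], [-1, 36, 0, 97, 0, 0, 0], [-1, 36, 0, 104, 0, 0, 0], [-1, 36, 0, 111, 0, 0, 0], [-1, 36, 0, 118, 0, 0, 0], [-1, 36, 0, 123, 0, 0, 0], [-1, 36, 0, 123, 0, 0, 0]]]}}

```text
t: 21.57
eef_pos: [0.501, 0.2877, 0.0366]
tool_rot: [-0.0, 0.7, 0.714, 0.001]
contact_force: [-7.1, -4.2, 23.5]
gripper_width: 0.001
grasp_force: 12.5
```

Call:
{"method": "step_arm", "body": {"increments": [[[-1, 0, 0, 2, 0, 0, 0], [-1, 0, 0, 3, 0, 0, 0], [-1, 0, 0, 3, 0, 0, 0], [-1, 0, 0, 3, 0, 0, 0]]]}}

```text
t: 21.9
eef_pos: [0.5013, 0.2877, 0.0357]
tool_rot: [-0.0, 0.7, 0.714, 0.002]
contact_force: [-12.9, -6.1, 40.8]
gripper_width: -0.001
grasp_force: 21.1
```

The force climbs without further travel, so the pedal is at its stop. I'll let it up and retreat.

Call:
{"method": "step_arm", "body": {"increments": [[[-1, 0, 0, -8, 0, 0, 0], [-1, 0, 0, -16, 0, 0, 0], [-1, 0, 0, -24, 0, 0, 0], [-1, 0, 0, -32, 0, 0, 0], [-1, 0, 0, -40, 0, 0, 0], [-1, 0, 0, -70, 0, 0, 0], [-1, 0, 0, -110, 0, 0, 0], [-1, 0, 0, -150, 0, 0, 0], [-1, 0, 0, -190, 0, 0, 0], [-1, 0, 0, -190, 0, 0, 0]]]}}

```text
t: 22.73
eef_pos: [0.5043, 0.2897, 0.2291]
tool_rot: [0.001, 0.7, 0.714, 0.008]
contact_force: [1.0, 0.2, 0.8]
gripper_width: 0.002
grasp_force: 0.0
```

```bash
python3 -c "
from h import *
go();snap('scene','sc5');snap('wrist','w11');snap('side','s5')
i=[cv2.imread('pics/sc5.png')[140:290,220:420],cv2.imread('pics/s5.png')[120:270,200:400]]
cv2.imwrite('pics/m5.png',np.hstack([cv2.resize(k,(400,300),interpolation=cv2.INTER_CUBIC) for k in i]))"
```

```text
pos [0.5043 0.2897 0.2291] yaw 1.14 w 0.002 t 22.73 F [1.  0.2 0.8]
```

View pics/m5.png

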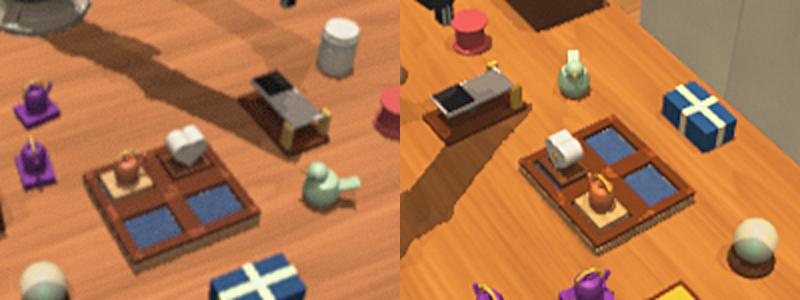

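The final crops show the kettle and heart seated in the tray, the pedal back up, the other goods in place and the arm clear. Handing in.

```bash
python3 -c "
from h import *
print(bot.hand_in())"
```

```text
the job is handed in; nothing more can be done
None
```

The job is handed in: the kettle and heart (the only music boxes present) stand in tray recesses, the winder had two full pulls to its stop and back, and the pedal was pressed to its stop and came back up; the final press briefly read 41 N at the wrist, through the shut fingertips.

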